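# Slide the well-plate carrier home and close its clip

### The arm

A 6-joint arm with a two-finger parallel gripper is mounted at the origin on the work surface. World frame = base frame: x ahead of the robot, y to its left, z up, the work surface at z = 0. Lengths are in m, angles in rad, forces in N, time in s.
With the tool pointing down it reaches from about 0.375 to 0.9 m from the base axis. Payload 3.1 kg.
Tool frame: the origin (TCP) lies at the very end of the fingers, on their centre line; the grasp point (between the pads) lies 19 mm behind it; z points along the fingers, y is the line along which they close (so a half turn about z gives the same grasp; the last joint's range is limited). The gripper opens to 85 mm and grips with 20 to 120 N. Pads are 22 mm wide; open, the fingers measure 114 mm over their backs; the gripper's body (76 mm by 85 mm) begins 54 mm behind the grasp point. The pads swing forward as they close: fully open they stand 13 mm farther back than shut.
Start: joints at [1.058, 0.527, 1.433, -0, 1.181, -0.178], TCP at [0.205, 0.59, 0.231] pointing down, gripper open.
Joint ranges: [-3.08, 3.08], [-0.75, 2.2], [0.22, 2.44], [-1.43, 4.57], [0, 2.65], [-2.85, 2.85]. Speed limits (rad/s): [2.79, 2.79, 3.14, 3.14, 3.14, 3.14].

### API

Orientations are given as a unit quaternion [w, x, y, z].
In Python, from workcell import bot gives the robot as it stands.
- The arm moves only by the tool apply_moves, never from a script. Its argument "rows" is a list of rows, each an object of numbers: "dx", "dy", "dz": the shift along the tool's x, y, z in m; "rx", "ry", "rz": the turn, a rotation vector about the tool's x, y, z in degrees; "fingers": the opening, from 0 (shut) to 1 (fully open). A call has 1 to 8 rows; each row shifts and turns the commanded pose from where the row before left it, along the tool's axes as they then stand; what a row does not reach is not made up. A row lasts 1/10 s, in which the tool goes at most 50 mm and 8.59 degrees, less where a joint would pass 70% of its speed; a pose out of reach is approached as far as the arm can. A call is refused whole if a number of a shift passes 0.05 or a number of a turn 8.59, either way. A call with a gripper value outside its range is refused whole. The fingers move at their own pace and stop on an object; "grip_force" is the grip in N (left out, the last holds). Time passes only in rows, so rows that do not move let the fingers close. It gives the time, the measured TCP pose, the force, the opening and the grip force at its end, in the units of the state.
- bot.read_state(): the state, without advancing time (a new reading comes with each control period).
- bot.get_image(name): name is "side" or "top" or "wrist"; returns (picture, depth): 420x560x3 uint8, red, green, blue; 420x560 float32, m along the optical axis (not along the pixel's ray), 0 where there is no reading.
- bot.camera_info(name): a dict with "fx", "fy", "cx", "cy" (pixels), "view" (4x4, takes a point from world to camera coordinates); the wrist camera has in their place "mount" (4x4, takes a point from camera to tool coordinates, whose origin is the TCP and whose axes are the flange's). Camera axes: x right, y down, z forward; pixel columns grow to the right and rows downward; lengths in m; the calibration is good to about 2 mm. A picture is of the moment at which its call begins: read the wrist's pose just before it. camera_info takes no time and is no camera call.
- bot.finish_job(): hands the job in; it is judged then, once.
Trained networks look in the newest picture that a camera, given by its name, has taken for a name from the list of things; names that differ only in an ending like _2 or _b are one class to them, and where a whole thing is asked for, a point or a joint stands for the part that bears it (a point fixed in the world has none). Each returns a list of dicts, best first, with "score" (0 to 1); they miss things now and then, are a little off and sometimes report something else, mostly with a low value. They report only what shows in the picture. A call takes as long as a camera call. They do not tell look-alikes from the thing itself.
- bot.recognise(camera, query): "rect" ([left, top, right, bottom] in pixels, round what is visible of it).
- bot.outline_of(camera, query): "pixels" (420x560 bool, what is visible of it) and "rect" ([left, top, right, bottom] in pixels, round what is visible of it).
The state is a dict: "t": time; "joints": joint angles; "joint_velocities": joint speeds; "tau": joint torques, N m; "eef_pos": TCP position; "orientation": TCP orientation; "contact_force": force on the tool from outside, world axes, zero at the start; "torque": the same for the moment, N m; "width": opening from 0.0 (shut) to 1.0 (fully open); "grasp_force": force on a finger pad.
Only numpy, scipy, OpenCV 4.12 (cv2) and the standard library are available. Lean on these libraries where they do the work, as an engineer would, in place of code of your own. Each camera call takes 0.05 s, during which the arm holds its last target. There are 200 camera calls.

### The job

With the fingertips, push the black well-plate carrier along its rails, from its raised end tab towards the clip, until you feel it drop into the locating notches and lie down flat on the rails. Then push the post of the retaining clip round to its stop, so that its nose lies over the edge of the seated carrier. Do not lift or tip the carrier at any time, leave the other things on the bench where they stand, and finish with the hand clear.

Things in the scene. Friction and masses are not known exactly. Their poses are not given: they have to be found in the camera images.
- track: Fixed loading track, level, other place and yaw each time: white base 12 mm thick, local x -120..70, y -195..205 mm. Origin at bench level, midway between two steel rails along local y: each x 26..56 mm either side, y -190..200, top 28 mm up; gap between them open down to the base. Side guides 4 mm thick, inner faces x = +-59.5, top 40 mm. The carrier is pushed towards local -y.
- home (a point): Fixed point on the track at local (0, -70, 28) mm, axes as the track's: the carrier's origin lies here once seated. Each rail has two notches, 14 mm long and 10 mm deep, that the carrier's feet (in two different lanes) fit at home only, with 2 mm play fore and aft. There the carrier drops 8 mm and goes no further; a hard shove could ride it over.
- carrier: Loose black board with a white 24-well plate fixed in it, about 0.35 kg; 116 (local x) x 160 (local y) x 12 mm, plate top 28 mm above the board's underside. Origin: centre of the board's underside, axes as the track's. Rides on four feet 8 mm high, origin 36 mm above the bench; seated, 28 mm. Starts 60 to 150 mm from home on the +y side. Slides at 1 to 5 N, 1.5 mm side play.
- push_face (a point): Point on the carrier's trailing (+y) end, mid-width, 10 mm above the board's underside. The plain upright face here, with the end tab (60 mm wide, 8 mm thick), reaches from the underside to 26 mm above it. Push it towards the track's -y.
- clip_pivot (a point): Fixed point on the vertical axis of the retaining clip, at local (-95, -70, 48.5) mm of the track, level with the top of the clip's bar. A disc of 11 mm radius here rises 3 mm above the bar.
- clip_post (a point): Centre of the top of the clip's upright black post, 12 mm diameter, top 80 mm above the bench. It rises 32 mm from the tail of a steel bar (12 mm wide; underside 42.5, top 48.5 mm above the bench), 44 mm from the pivot axis. The bar's nose reaches 48 mm from the axis, opposite the post.
- clip (a joint): Clip angle, rad, clockwise from above: 0 to 0.1 at the start (open), stop at 1.05 (closed). With a = 0.524 + value the post is at track-local (-95 - 44 sin a, -70 - 44 cos a) mm. Closed, the nose points to local +x, 11 mm over the carrier's edge, 2.5 mm above the seated board; it strikes the side of a carrier still riding on its feet. About 1 N at the post moves it; it stays where left.
- vial: Bystander: small glass jar, 26 mm diameter, 50 mm high, standing on the bench about 80 to 120 mm from the clip post. Origin at its underside.
- dish: Bystander: clear lidded dish, 64 mm diameter, 17 mm high, on the bench on the robot's side of the track. Origin at its underside.
- flask: Bystander: glass bottle, 60 mm diameter, 130 mm high, beyond the track. Origin at its underside.
- buffer: Bystander: white plastic bottle, 52 mm diameter, 100 mm high, beyond the track. Origin at its underside.
- tipbox: Bystander: grey pipette-tip box, 85 x 120 x 60 mm, beyond the track. Origin at its underside.
- beaker: Bystander: open glass beaker, 64 mm diameter, 80 mm high, at the right of the bench. Origin at its underside.
- spray: Bystander: white plastic bottle, 56 mm diameter, 150 mm high, at the far right. Origin at its underside.
Not all that is in view belongs to the job. Several things have the shape of the carrier; the one meant has the colours described above.

How it is judged:
By the outcome, as a careful person would: the job done as asked, in the order asked, and still so for the second after the job is handed in, with the robot touching nothing.
It also fails if it takes over 48 s, if anything falls off the work surface, if the arm or the gripper's body presses on something with over 40 N, if the wrist force passes 120 N, or if a joint passes its speed limit or range.

## Working session

There is one attempt and no reset: what is moved stays moved. The work goes in short steps, Python scripts to look and compute and a tool call to move; the robot and the scene stay as the last step left them, time stands still between calls to the robot, and variables do not carry over. Pictures are saved under pics/ and viewed, at most 10 in all, crops included, and the job is handed in when it is done.

Besides the shell and the picture viewer there is one more tool, called after ">>>" as a command line: name --argument value ..., lists and objects as JSON in quotes. apply_moves: Moves the arm, as the interface text tells. Its arguments: {"type":"object","properties":{"rows":{"type":"array"},"grip_force":{"type":"number"}},"required":["rows"]}

```bash
mkdir -p pics
python3 - <<'E'
from workcell import bot
import cv2,numpy as np
for n in ("top","side"):
    p,d=bot.get_image(n); cv2.imwrite(f"pics/{n}0.png",p[:,:,::-1]); np.savez(f"{n}0.npz",p=p,d=d)
    i=bot.camera_info(n); print(n,i)
    for q in ("carrier","clip_post","clip","track","vial","dish"):
        try: print(q,[(np.round(r['rect']).tolist(),round(r['score'],2)) for r in bot.recognise(n,q)[:4]])
        except Exception as e: print(q,e)
print(bot.read_state())
E
```

```text
top {'fx': 492.13750452362916, 'fy': 492.13750452362916, 'cx': 281.570127241588, 'cy': 205.92631325424622, 'view': array([[ 3.93245688e-04, -9.99979039e-01, -6.46272343e-03,
         6.46669146e-02],
       [-9.91103299e-01,  4.70412891e-04, -1.33094064e-01,
         5.24671875e-01],
       [ 1.33094315e-01,  6.45756518e-03, -9.91082339e-01,
         1.66126447e+00],
       [ 0.00000000e+00,  0.00000000e+00,  0.00000000e+00,
         1.00000000e+00]])}
carrier [([155.0, 178.0, 196.0, 233.0], 0.98), ([261.0, 172.0, 313.0, 216.0], 0.93), ([191.0, 256.0, 244.0, 310.0], 0.9), ([122.0, 237.0, 173.0, 292.0], 0.89)]
clip_post [([306.0, 209.0, 326.0, 219.0], 0.55)]
clip [([303.0, 209.0, 329.0, 221.0], 0.49), ([242.0, 120.0, 279.0, 150.0], 0.26)]
track [([228.0, 162.0, 348.0, 242.0], 0.59)]
vial [([257.0, 171.0, 314.0, 215.0], 0.72), ([348.0, 215.0, 358.0, 224.0], 0.53), ([289.0, 128.0, 303.0, 146.0], 0.51)]
dish [([269.0, 237.0, 287.0, 257.0], 0.53)]
side {'fx': 390.9782077712419, 'fy': 390.9782077712419, 'cx': 278.88100264196527, 'cy': 210.1090274061077, 'view': array([[ 0.90011486, -0.4351
[... 600 characters left out ...]
0.59)]
{'t': 0.7, 'joints': array([ 1.05846868e+00,  5.27450576e-01,  1.43270637e+00, -1.88473171e-05,
        1.18138867e+00, -1.78499219e-01]), 'joint_velocities': array([-0.00044983,  0.000187  ,  0.00064787, -0.00080502,  0.00049549,
        0.00037927]), 'tau': array([-5.39760895e-04, -4.42181790e+01, -1.78381687e+01, -3.06899947e-04,
        7.33707493e-04,  8.16939348e-06]), 'eef_pos': array([0.20475497, 0.59048573, 0.23133876]), 'orientation': array([1.61670450e-05, 1.66136716e-01, 9.86102728e-01, 1.91795312e-05]), 'contact_force': array([-0.12427144,  0.10670468, -0.41087804]), 'torque': array([-0.01776131,  0.00861144,  0.00670676]), 'grasp_force': 0.0, 'width': 0.9984967385698434}
```

Run:
```python
import cv2
p=cv2.imread("pics/top0.png"); cv2.imwrite("pics/top0c.png",cv2.resize(p[100:280,200:400],None,fx=3.3,fy=3.3,interpolation=cv2.INTER_CUBIC))
```

```text
(no output)
```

View pics/top0.png

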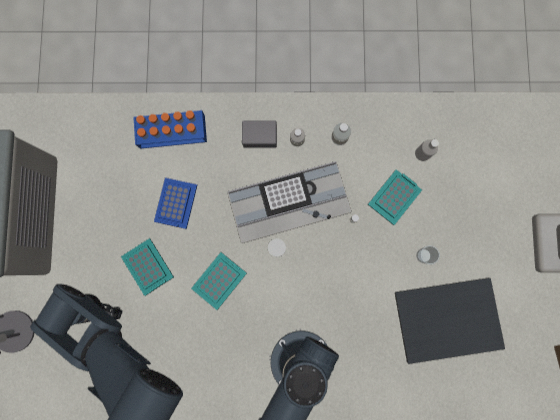

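View pics/top0c.png

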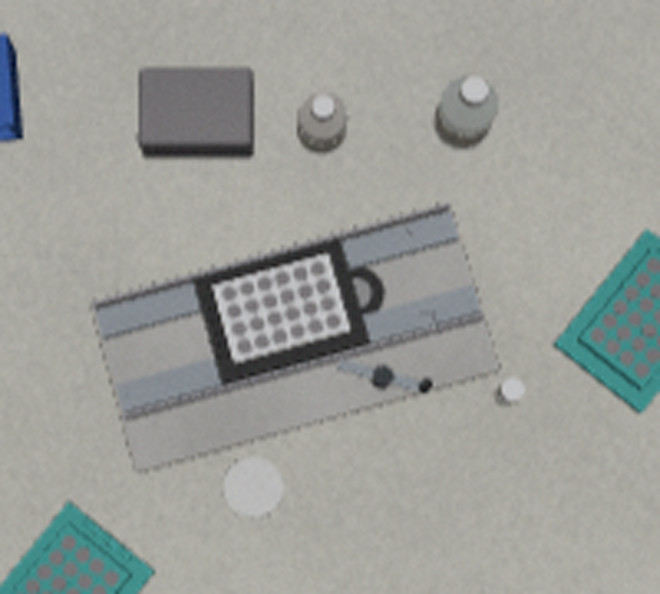

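The crop shows the track at about (228–352, 162–242) px, with the carrier's tab end on the left, its ring on the right, and the clip at right-bottom: pivot ≈ (315.5, 214), post ≈ (329, 216). The vial is at (355, 218) and the dish at (277, 247).

```bash
cat > h.py <<'E'
import numpy as np,cv2
from scipy.optimize import least_squares
from scipy.spatial.transform import Rotation as R
from workcell import bot
def T_world(cam,st=None):
    i=bot.camera_info(cam)
    if cam!="wrist": return i,np.linalg.inv(i["view"])
    q=np.asarray(st["orientation"]);T=np.eye(4);T[:3,:3]=R.from_quat(np.roll(q,-1)).as_matrix();T[:3,3]=st["eef_pos"]
    return i,T@i["mount"]
def unproj(i,T,u,v,z):   # pixel -> world at height z
    r=T[:3,:3]@[(u-i["cx"])/i["fx"],(v-i["cy"])/i["fy"],1]
    return T[:3,3]+r*(z-T[2,3])/r[2]
def fit(L,W):  # world = Rot*L + t
    f=lambda p:(np.c_[np.cos(p[2])*L[:,0]-np.sin(p[2])*L[:,1]+p[0],np.sin(p[2])*L[:,0]+np.cos(p[2])*L[:,1]+p[1]]-W).ravel()
    s=least_squares(f,[W[:,0].mean(),W[:,1].mean(),0.2]);return s.x,s.fun
def t2w(p,x,y):
    c,s=np.cos(p[2]),np.sin(p[2]);return np.array([p[0]+c*x-s*y,p[1]+s*x+c*y])
def w2t(p,X,Y):
    c,s=np.cos(p[2]),np.sin(p[2]);dx,dy=X-p[0],Y-p[1];return np.array([c*dx+s*dy,-s*dx+c*dy])
E
python3 - <<'E'
from h import *
i,T=T_world("top")
f=lambda u,v,z:unproj(i,T,200+u/3.3-.35,100+v/3.3-.35,z)[:2]
L=np.array([[70,205],[70,-195],[-120,-195],[-120,205],[-95,-70]])/1e3
W=np.array([f(95,303,.012),f(448,207,.012),f(500,370,.012),f(138,470,.012),f(382,377,.0515)])
p,r=fit(L,W);print(p,np.round(r*1e3,1))
print("post",f(425,384,.08),w2t(p,*f(425,384,.08)))
for c in [(197,283),(340,240),(368,342),(222,382)]: print("car",w2t(p,*f(*c,.048)))
print("vial",f(513,390,.05),w2t(p,*f(513,390,.05)),"dish",f(254,487,.017),w2t(p,*f(254,487,.017)))
print("tab trail",t2w(p,0,.14)); print(bot.camera_info("wrist"))
E
```

```text
[0.56809629 0.04025367 0.27018973] [ 1.7  5.1  4.6 -3.6 -2.6 -1.9 -3.8  2.2  0.2 -1.9]
post [ 0.48455644 -0.09240297] [-0.11591699 -0.10554591]
car [0.05211732 0.09018177]
car [ 0.05613179 -0.06588769]
car [-0.0552989  -0.06455497]
car [-0.0551065   0.09234982]
vial [ 0.48170388 -0.18569029] [-0.14356578 -0.1946874 ] dish [0.38353495 0.08176962] [-0.1667843   0.08927182]
tab trail [0.53072829 0.1751745 ]
{'fx': 354.34393857645955, 'fy': 354.34393857645955, 'cx': 279.8579490489175, 'cy': 207.48327929244098, 'mount': array([[ 2.24946368e-04, -9.60713805e-01, -2.77540870e-01,
         6.99023222e-02],
       [ 9.99999791e-01,  4.79892000e-05,  6.44382335e-04,
         9.51308991e-04],
       [-6.05748041e-04, -2.77540957e-01,  9.60713615e-01,
        -1.43519406e-01],
       [ 0.00000000e+00,  0.00000000e+00,  0.00000000e+00,
         1.00000000e+00]])}
```

>>> apply_moves --rows '[{"rz": 8,"dz": -0.01},{"rz": 8,"dz": -0.01},{"rz": 8,"dz": -0.01},{"rz": 8,"dz": -0.01},{"rz": 8,"dz": -0.01},{"rz": 8,"dz": -0.01},{"rz": 7.4,"dz": -0.01,"fingers": 0},{"dx": -0.038,"dy": 0.0127}]' --grip_force 40

```text
$.rows[0]: bad value
```

>>> apply_moves --rows '[{"dx": -0.04,"dy": 0.0127,"fingers": 0},{"dx": -0.04,"dy": 0.0127},{"dx": -0.04,"dy": 0.0127},{"dx": -0.04,"dy": 0.0127},{"dx": -0.04,"dy": 0.0127},{"dx": -0.04,"dy": 0.0127},{"dx": -0.04,"dy": 0.0127},{"dx": -0.04,"dy": 0.0127}]'

```text
$.rows[0]: bad value
```

>>> apply_moves --rows '[{"dx": -0.04,"dy": 0.0127},{"dx": -0.04,"dy": 0.0127},{"dx": -0.04,"dy": 0.0127},{"dx": -0.04,"dy": 0.0127},{"dx": -0.04,"dy": 0.0127},{"dx": -0.04,"dy": 0.0127},{"dx": 0},{"dx": 0}]'

```text
$.rows[0]: bad value
```

Run:
```python
from h import *
import pickle
st=bot.read_state();p,d=bot.get_image("wrist");pickle.dump((st,p,d),open("w1.pkl","wb"))
cv2.imwrite("pics/w1.png",cv2.resize(p[:,:,::-1],(800,600),interpolation=cv2.INTER_CUBIC))
print(st)
```

```text
{'t': 0.7, 'joints': array([ 1.05846868e+00,  5.27450576e-01,  1.43270637e+00, -1.88473171e-05,
        1.18138867e+00, -1.78499219e-01]), 'joint_velocities': array([-0.00044983,  0.000187  ,  0.00064787, -0.00080502,  0.00049549,
        0.00037927]), 'tau': array([-5.39760895e-04, -4.42181790e+01, -1.78381687e+01, -3.06899947e-04,
        7.33707493e-04,  8.16939348e-06]), 'eef_pos': array([0.20475497, 0.59048573, 0.23133876]), 'orientation': array([1.61670450e-05, 1.66136716e-01, 9.86102728e-01, 1.91795312e-05]), 'contact_force': array([-0.12427144,  0.10670468, -0.41087804]), 'torque': array([-0.01776131,  0.00861144,  0.00670676]), 'grasp_force': 0.0, 'width': 0.9984967385698434}
```

View pics/w1.png

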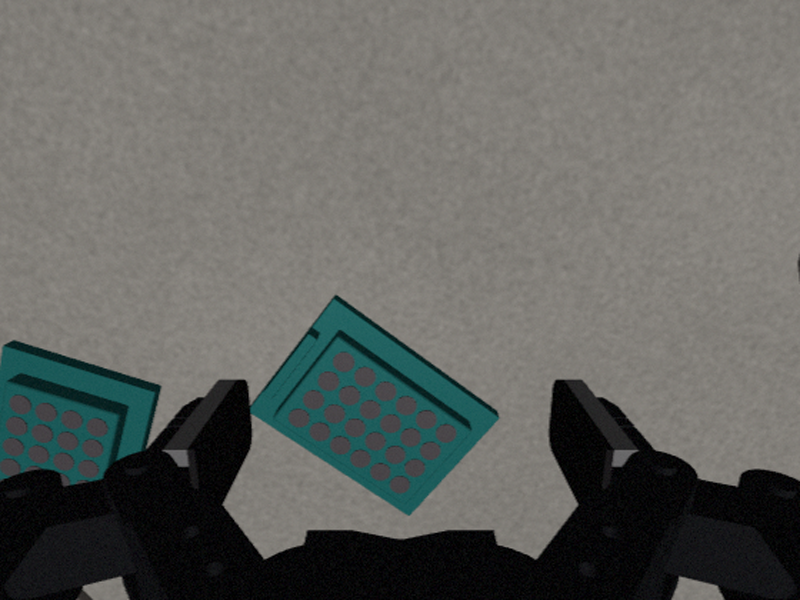

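The wrist view shows only teal look-alikes and the open hand; the rows were refused, so nothing moved. I'll retry with every key given.

>>> apply_moves --rows '[{"dx": 0,"dy": 0,"dz": -0.01,"rx": 0,"ry": 0,"rz": 8,"fingers": 0},{"dx": 0,"dy": 0,"dz": -0.01,"rx": 0,"ry": 0,"rz": 8,"fingers": 0},{"dx": 0,"dy": 0,"dz": -0.01,"rx": 0,"ry": 0,"rz": 8,"fingers": 0},{"dx": 0,"dy": 0,"dz": -0.01,"rx": 0,"ry": 0,"rz": 8,"fingers": 0},{"dx": 0,"dy": 0,"dz": -0.01,"rx": 0,"ry": 0,"rz": 8,"fingers": 0},{"dx": 0,"dy": 0,"dz": -0.01,"rx": 0,"ry": 0,"rz": 8,"fingers": 0},{"dx": 0,"dy": 0,"dz": -0.01,"rx": 0,"ry": 0,"rz": 7.4,"fingers": 0}]' --grip_force 40

```text
t: 1.45
eef_pos: [0.2047, 0.5904, 0.3017]
orientation: [0.0, 0.608, 0.794, -0.0]
contact_force: [-0.5, -0.5, -0.7]
width: -0.001
grasp_force: 0.0
```

>>> apply_moves --rows '[{"dx": -0.041,"dy": 0.009,"dz": 0,"rx": 0,"ry": 0,"rz": 0,"fingers": 0},{"dx": -0.041,"dy": 0.009,"dz": 0,"rx": 0,"ry": 0,"rz": 0,"fingers": 0},{"dx": -0.041,"dy": 0.009,"dz": 0,"rx": 0,"ry": 0,"rz": 0,"fingers": 0},{"dx": -0.041,"dy": 0.009,"dz": 0,"rx": 0,"ry": 0,"rz": 0,"fingers": 0},{"dx": -0.041,"dy": 0.009,"dz": 0,"rx": 0,"ry": 0,"rz": 0,"fingers": 0},{"dx": -0.041,"dy": 0.009,"dz": 0,"rx": 0,"ry": 0,"rz": 0,"fingers": 0},{"dx": -0.041,"dy": 0.009,"dz": 0,"rx": 0,"ry": 0,"rz": 0,"fingers": 0},{"dx": -0.041,"dy": 0.009,"dz": 0,"rx": 0,"ry": 0,"rz": 0,"fingers": 0}]'

```text
t: 2.25
eef_pos: [0.3622, 0.2921, 0.3016]
orientation: [0.0, 0.605, 0.796, 0.0]
contact_force: [0.4, -0.2, 0.3]
width: -0.005
grasp_force: 0.0
```

>>> apply_moves --rows '[{"dx": -0.041,"dy": 0.009,"dz": 0,"rx": 0,"ry": 0,"rz": 0,"fingers": 0},{"dx": -0.041,"dy": 0.009,"dz": 0,"rx": 0,"ry": 0,"rz": 0,"fingers": 0},{"dx": -0.041,"dy": 0.009,"dz": 0,"rx": 0,"ry": 0,"rz": 0,"fingers": 0},{"dx": -0.041,"dy": 0.009,"dz": 0,"rx": 0,"ry": 0,"rz": 0,"fingers": 0},{"dx": -0.041,"dy": 0.009,"dz": 0,"rx": 0,"ry": 0,"rz": 0,"fingers": 0},{"dx": -0.041,"dy": 0.009,"dz": 0,"rx": 0,"ry": 0,"rz": 0,"fingers": 0},{"dx": -0.041,"dy": 0.009,"dz": 0,"rx": 0,"ry": 0,"rz": 0,"fingers": 0},{"dx": -0.041,"dy": 0.009,"dz": 0,"rx": 0,"ry": 0,"rz": 0,"fingers": 0}]'

```text
t: 3.05
eef_pos: [0.5191, -0.005, 0.3015]
orientation: [0.0, 0.606, 0.796, 0.0]
contact_force: [-0.3, 1.4, -0.2]
width: 0.002
grasp_force: 0.0
```

>>> apply_moves --rows '[{"dx": -0.041,"dy": 0.009,"dz": 0,"rx": 0,"ry": 0,"rz": 0,"fingers": 0},{"dx": -0.041,"dy": 0.009,"dz": 0,"rx": 0,"ry": 0,"rz": 0,"fingers": 0},{"dx": -0.041,"dy": 0.009,"dz": 0,"rx": 0,"ry": 0,"rz": 0,"fingers": 0},{"dx": 0,"dy": 0,"dz": 0,"rx": 0,"ry": 0,"rz": 0,"fingers": 0},{"dx": 0,"dy": 0,"dz": 0,"rx": 0,"ry": 0,"rz": 0,"fingers": 0}]'

```text
t: 3.55
eef_pos: [0.5772, -0.1154, 0.3008]
orientation: [-0.001, 0.606, 0.795, 0.0]
contact_force: [-0.5, 1.4, 0.2]
width: 0.003
grasp_force: 0.0
```

Run:
```python
from h import *
import pickle
st=bot.read_state();p,d=bot.get_image("wrist");pickle.dump((st,p,d),open("w2.pkl","wb"))
cv2.imwrite("pics/w2.png",cv2.resize(p[:,:,::-1],(800,600),interpolation=cv2.INTER_CUBIC))
print(st["joints"],st["eef_pos"])
```

```text
[-3.87159668e-01  4.06985901e-01  1.44019486e+00  4.14206589e-04
  1.29567485e+00 -6.55445844e-01] [ 0.57724726 -0.11536589  0.30081485]
```

View pics/w2.png

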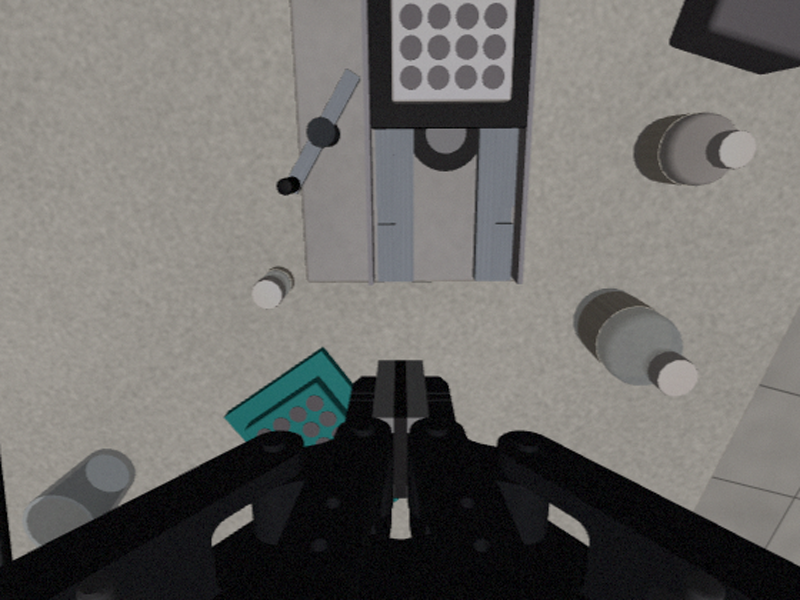

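The view shows the clip pivot at (322,131), the post at (288,185) and the base corner at (308,283). The carrier's front edge runs along row 127, columns 371–526, and the rail ends are on row 282 (800 px scale).

Run:
```python
from h import *
import pickle
st,p,d=pickle.load(open("w2.pkl","rb"))
i,T=T_world("wrist",st)
f=lambda u,v,z:unproj(i,T,u*.7-.15,v*.7-.15,z)[:2]
L=np.array([[-120,-195],[-95,-70],[-26,-190],[26,-190],[-59.5,-195]])/1e3
W=np.array([f(308,283,.012),f(322,131,.0515),f(413,281,.028),f(474,281,.028),f(373,282,.04)])
P,r=fit(L,W);print(P,np.round(r*1e3,1)); np.save("track.npy",P)
x,y=w2t(P,*f(288,185,.08));print("post",x,y,"val",np.arctan2(-(x+.095),-(y+.07))-.524,"r",np.hypot(x+.095,y+.07))
for c in [(371,127),(526,127)]: print("car front",w2t(P,*f(*c,.048)))
print("vial",w2t(P,*f(268,293,.05)))
print("tcp local",w2t(P,*st["eef_pos"][:2]),"tool x angle-90-yaw deg",np.degrees(np.arctan2(*R.from_quat(np.roll(st["orientation"],-1)).as_matrix()[[1,0],0])-np.pi/2-P[2]))
```

```text
[0.57256644 0.04543812 0.26956587] [-1.8  1.7 -0.4  1.   0.1  1.4  0.3  1.5  1.8 -5.6]
post -0.11625162397199112 -0.10826196885617861 val -0.017001866098111496 r 0.04376767965289101
car front [-0.05888175 -0.06815918]
car front [ 0.05629896 -0.06829813]
vial [-0.14429534 -0.19563769]
tcp local [-0.03831243 -0.1562434 ] tool x angle-90-yaw deg -0.07980647175566899
```

>>> apply_moves --rows '[{"dx": 0.04,"dy": 0.0055,"dz": 0,"rx": 0,"ry": 0,"rz": 0,"fingers": 0},{"dx": 0.04,"dy": 0.0055,"dz": 0,"rx": 0,"ry": 0,"rz": 0,"fingers": 0},{"dx": 0.04,"dy": 0.0055,"dz": 0,"rx": 0,"ry": 0,"rz": 0,"fingers": 0},{"dx": 0.04,"dy": 0.0055,"dz": 0,"rx": 0,"ry": 0,"rz": 0,"fingers": 0},{"dx": 0.04,"dy": 0.0055,"dz": 0,"rx": 0,"ry": 0,"rz": 0,"fingers": 0},{"dx": 0.04,"dy": 0.0055,"dz": 0,"rx": 0,"ry": 0,"rz": 0,"fingers": 0},{"dx": 0.046,"dy": 0.0055,"dz": 0,"rx": 0,"ry": 0,"rz": 0,"fingers": 0},{"dx": 0,"dy": 0,"dz": 0.02,"rx": 0,"ry": 0,"rz": 0,"fingers": 0}]'

```text
t: 4.4
eef_pos: [0.537, 0.1781, 0.2841]
orientation: [0.001, 0.602, 0.798, 0.003]
contact_force: [1.0, -1.0, -0.6]
width: -0.003
grasp_force: 0.0
```

>>> apply_moves --rows '[{"dx": 0,"dy": 0,"dz": 0.04,"rx": 0,"ry": 0,"rz": 0,"fingers": 0},{"dx": 0,"dy": 0,"dz": 0.04,"rx": 0,"ry": 0,"rz": 0,"fingers": 0},{"dx": 0,"dy": 0,"dz": 0.04,"rx": 0,"ry": 0,"rz": 0,"fingers": 0},{"dx": 0,"dy": 0,"dz": 0.04,"rx": 0,"ry": 0,"rz": 0,"fingers": 0},{"dx": 0,"dy": 0,"dz": 0.03,"rx": 0,"ry": 0,"rz": 0,"fingers": 0},{"dx": 0,"dy": 0,"dz": 0,"rx": 0,"ry": 0,"rz": 0,"fingers": 0}]'

```text
t: 5.0
eef_pos: [0.5336, 0.172, 0.088]
orientation: [-0.004, 0.605, 0.796, -0.003]
contact_force: [-0.2, 0.4, 0.2]
width: 0.002
grasp_force: 0.0
```

Run:
```python
from h import *
P=np.load("track.npy");st=bot.read_state();print(w2t(P,*st["eef_pos"][:2]),st["eef_pos"],st["contact_force"])
p,d=bot.get_image("wrist")
q,_=bot.get_image("side")
cv2.imwrite("pics/w3.png",np.hstack([p[:,:,::-1][150:,130:430],cv2.resize(q[150:300,150:350][:,:,::-1],(400,300))[:270]]))
```

```text
[-0.00387163  0.13237564] [0.53358127 0.17200216 0.08797038] [-0.19290281  0.43310748  0.16874771]
```

View pics/w3.png

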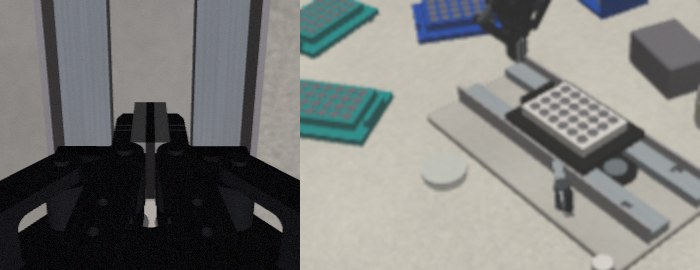

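The hand hangs over the rail gap, centred behind the carrier's tab; the gap is clear. I'll go down and approach.

>>> apply_moves --rows '[{"dx": 0,"dy": 0.003,"dz": 0.025,"rx": 0,"ry": 0,"rz": 0,"fingers": 0},{"dx": 0,"dy": 0,"dz": 0.02,"rx": 0,"ry": 0,"rz": 0,"fingers": 0},{"dx": 0,"dy": 0,"dz": 0.006,"rx": 0,"ry": 0,"rz": 0,"fingers": 0},{"dx": -0.008,"dy": 0,"dz": 0,"rx": 0,"ry": 0,"rz": 0,"fingers": 0},{"dx": -0.006,"dy": 0,"dz": 0,"rx": 0,"ry": 0,"rz": 0,"fingers": 0},{"dx": -0.003,"dy": 0,"dz": 0,"rx": 0,"ry": 0,"rz": 0,"fingers": 0},{"dx": 0,"dy": 0,"dz": 0,"rx": 0,"ry": 0,"rz": 0,"fingers": 0}]'

```text
t: 5.8
eef_pos: [0.5466, 0.155, 0.0414]
orientation: [0.001, 0.606, 0.796, 0.001]
contact_force: [0.4, -0.5, 0.4]
width: -0.001
grasp_force: 0.0
```

>>> apply_moves --rows '[{"dx": -0.003,"dy": 0,"dz": 0,"rx": 0,"ry": 0,"rz": 0,"fingers": 0},{"dx": -0.003,"dy": 0,"dz": 0,"rx": 0,"ry": 0,"rz": 0,"fingers": 0},{"dx": -0.003,"dy": 0,"dz": 0,"rx": 0,"ry": 0,"rz": 0,"fingers": 0},{"dx": -0.003,"dy": 0,"dz": 0,"rx": 0,"ry": 0,"rz": 0,"fingers": 0},{"dx": -0.003,"dy": 0,"dz": 0,"rx": 0,"ry": 0,"rz": 0,"fingers": 0},{"dx": -0.003,"dy": 0,"dz": 0,"rx": 0,"ry": 0,"rz": 0,"fingers": 0}]'

```text
t: 6.4
eef_pos: [0.5502, 0.1386, 0.0403]
orientation: [-0.0, 0.606, 0.796, 0.0]
contact_force: [0.3, 2.7, 1.2]
width: 0.001
grasp_force: 1.4
```

>>> apply_moves --rows '[{"dx": -0.004,"dy": 0,"dz": 0.001,"rx": 0,"ry": 0,"rz": 0,"fingers": 0},{"dx": -0.005,"dy": 0,"dz": 0.001,"rx": 0,"ry": 0,"rz": 0,"fingers": 0},{"dx": -0.005,"dy": 0,"dz": 0,"rx": 0,"ry": 0,"rz": 0,"fingers": 0},{"dx": -0.005,"dy": 0,"dz": 0,"rx": 0,"ry": 0,"rz": 0,"fingers": 0},{"dx": -0.005,"dy": 0,"dz": 0,"rx": 0,"ry": 0,"rz": 0,"fingers": 0},{"dx": -0.005,"dy": 0,"dz": 0,"rx": 0,"ry": 0,"rz": 0,"fingers": 0},{"dx": -0.005,"dy": 0,"dz": 0,"rx": 0,"ry": 0,"rz": 0,"fingers": 0},{"dx": -0.005,"dy": 0,"dz": 0,"rx": 0,"ry": 0,"rz": 0,"fingers": 0}]'

```text
t: 7.2
eef_pos: [0.5609, 0.1004, 0.0384]
orientation: [-0.0, 0.606, 0.796, 0.0]
contact_force: [-0.8, 5.7, 3.6]
width: -0.007
grasp_force: 2.6
```

Run:
```python
from h import *
P=np.load("track.npy");st=bot.read_state();print(w2t(P,*st["eef_pos"][:2]),st["eef_pos"],st["contact_force"])
q,_=bot.get_image("side");p,_=bot.get_image("top")
cv2.imwrite("pics/s4.png",np.hstack([cv2.resize(p[140:260,210:370][:,:,::-1],(400,300)),cv2.resize(q[150:300,150:350][:,:,::-1],(400,300))]))
i=bot.camera_info("side");V=i["view"]
for l in [(-58e-3,-.150),( .058,-.150),(-.058,.01)]:
    w=t2w(P,*l)
    for z in (.040,.048): c=V@[*w,z,1];print(l,z,i["fx"]*c[0]/c[2]+i["cx"],i["fy"]*c[1]/c[2]+i["cy"])
```

```text
[0.00334956 0.05608851] [0.56085794 0.10039311 0.03840601] [-0.77693802  5.69444055  3.63504412]
(-0.058, -0.15) 0.04 313.82405426485695 253.55432817174994
(-0.058, -0.15) 0.048 313.93992599822275 251.2586140695915
(0.058, -0.15) 0.04 345.31596294714245 231.873524674563
(0.058, -0.15) 0.048 345.5831926130462 229.60013201410595
(-0.058, 0.01) 0.04 271.61194405840405 221.97685534425185
(-0.058, 0.01) 0.048 271.51300929052354 219.73449429558224
```

View pics/s4.png

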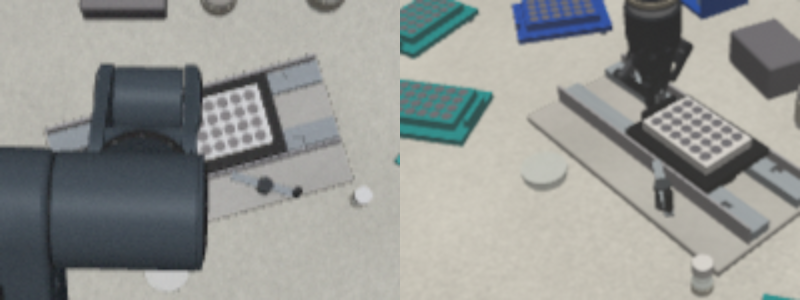

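The side and top views show the carrier moved along, level between its guides. But the dark ring that stood ahead of it is no longer visible, so I'll check its height in the earlier depth image.

Run:
```python
from h import *
import pickle
P=np.load("track.npy")
st,p,d=pickle.load(open("w2.pkl","rb"));i,T=T_world("wrist",st)
def pt(u,v):
    u,v=int(u*.7),int(v*.7);z=d[v,u];w=T@[(u-i["cx"])/i["fx"]*z,(v-i["cy"])/i["fy"]*z,z,1];return np.round(np.r_[w2t(P,*w[:2]),w[2]]*1e3,1),p[v,u]
for c in [(446,165),(420,148),(472,148),(446,145),(446,120),(446,200),(400,200),(380,110),(446,90)]: print(c,*pt(*c))
# now, carrier front on side camera
st=bot.read_state();q,d=bot.get_image("side");i,T=T_world("side");p=q
m=np.array([[ (lambda w:np.r_[w2t(P,*w[:2]),w[2]])((T@[(u-i["cx"])/i["fx"]*d[v,u],(v-i["cy"])/i["fy"]*d[v,u],d[v,u],1])) for u in range(255,350)] for v in range(190,265)])
b=(p[190:265,255:350].max(2)<60)&(abs(m[...,0])<.06)&(m[...,2]>.03)&(m[...,2]<.06)
s=m[b];print(len(s),np.percentile(s[:,1],[1,3,50]),np.percentile(s[:,2],[10,50,90]))
```

```text
(446, 165) [  0.2 -96.   16.6] [38 36 35]
(420, 148) [-21.1 -82.5  19.6] [40 37 37]
(472, 148) [ 20.5 -82.6  17.8] [37 36 37]
(446, 145) [ -0.6 -80.4  21.5] [115 114 117]
(446, 120) [ -3.3 -63.5  48. ] [34 33 35]
(446, 200) [   1.1 -125.1   13.5] [138 134 132]
(400, 200) [ -37.2 -123.7   27.8] [116 121 127]
(380, 110) [-51.9 -56.5  48.6] [36 35 38]
(446, 90) [ -5.2 -43.7  65. ] [172 169 171]
481 [-0.11597362 -0.11544551 -0.09895569] [0.04464916 0.04700781 0.04913134]
```

Run:
```python
from h import *
import pickle
P=np.load("track.npy")
st,p,d=pickle.load(open("w2.pkl","rb"));i,T=T_world("wrist",st)
vv,uu=np.mgrid[92:125,285:340];z=d[92:125,285:340]
w=np.stack([(uu-i["cx"])/i["fx"]*z,(vv-i["cy"])/i["fy"]*z,z,z*0+1],-1)@T.T
x,y=w2t(P,w[...,0],w[...,1])
print(np.round(w[::2,::3,2]*1e3).astype(int));print((p[92:125:2,285:340:3].mean(2)).astype(int))
```

```text
[[28 28 21 18 18 22 22 22 22 22 20 20 21 22 18 19 19 29 28]
 [30 30 20 19 19 19 21 21 19 22 21 22 20 21 20 20 19 29 28]
 [30 28 19 20 20 22 20 21 19 20 21 20 20 20 19 18 19 30 28]
 [31 28 18 18 18 19 21 20 22 21 19 21 20 21 19 18 19 28 28]
 [30 28 19 18 19 19 21 20 21 21 19 21 21 18 17 19 17 30 29]
 [29 29 18 20 21 19 22 20 21 21 21 21 22 18 19 19 18 28 30]
 [29 31 19 20 19 21 21 22 21 22 20 20 20 20 19 18 18 28 28]
 [28 28 18 21 19 18 19 20 21 21 20 18 18 19 21 18 19 29 29]
 [28 29 19 19 20 21 20 18 21 20 19 17 20 17 19 18 15 29 28]
 [29 29 12 20 19 17 18 18 20 19 20 20 19 19 20 17 16 29 28]
 [29 28 14 20 19 19 19 19 18 19 19 19 19 20 20 13 17 28 30]
 [29 28 13 13 18 19 18 19 20 17 19 17 20 20 12 12 17 29 29]
 [29 28 13 12 12 18 19 17 20 18 18 18 19 12 14 13 17 29 29]
 [29 29 13 15 12 14 18 18 18 19 21 20 13 14 13 13 17 31 28]
 [29 29 13 13 14 13 11 14 14 12 12 13 14 13 13 13 16 28 28]
 [30 28 13 13 14 11 14 12 14 14 13 14 12 13 13 14 19 28 30]
 [29 29 12 13 13 14 15 12 14 13 13 13 12 14 14 13 19 30 29]]
[[119 122  38  35  49 114 115 116 115 116 115 115 116 113  37  34  34 106
  120
[... 598 characters left out ...]
  33  33  38  34  37  37  35  32  36  78 112
  118]
 [122 120 108  36  36  34  35  33  38  35  39  37  37  39  34  54  96 114
  120]
 [122 121 135  50  39  37  34  37  35  34  35  37  35  31  38 126  90 121
  121]
 [123 120 135 136  41  36  35  40  39  36  41  37  36  34 120 134  90 119
  122]
 [124 124 134 136 134  43  34  35  35  34  39  32  36 122 136 135  91 121
  121]
 [124 123 133 135 134 134  86  35  42  37  37  54 134 133 135 136  77 122
  120]
 [123 124 135 135 134 134 136 134 135 139 136 133 135 137 137 134  78 116
  118]
 [124 120 132 136 137 133 136 133 135 134 134 136 134 135 133 135  78 120
  120]
 [122 122 135 134 137 135 135 135 134 137 137 132 136 136 136 132  77 121
  121]]
```

The ring is a low fixture in the rail gap, about 20 mm high, so it stays below the seated underside at 28 mm and is not in the way. I'll keep pushing.

>>> apply_moves --rows '[{"dx": -0.004,"dy": -0.001,"dz": 0,"rx": 0,"ry": 0,"rz": 0,"fingers": 0},{"dx": -0.004,"dy": -0.001,"dz": 0,"rx": 0,"ry": 0,"rz": 0,"fingers": 0},{"dx": -0.004,"dy": -0.001,"dz": 0,"rx": 0,"ry": 0,"rz": 0,"fingers": 0},{"dx": -0.004,"dy": 0,"dz": 0,"rx": 0,"ry": 0,"rz": 0,"fingers": 0},{"dx": -0.003,"dy": 0,"dz": 0,"rx": 0,"ry": 0,"rz": 0,"fingers": 0},{"dx": -0.003,"dy": 0,"dz": 0,"rx": 0,"ry": 0,"rz": 0,"fingers": 0}]'

```text
t: 7.95
eef_pos: [0.5646, 0.0786, 0.0384]
orientation: [0.001, 0.606, 0.796, 0.001]
contact_force: [2.1, 5.0, -0.6]
width: 0.002
grasp_force: 2.1
```

>>> apply_moves --rows '[{"dx": -0.0015,"dy": 0,"dz": 0,"rx": 0,"ry": 0,"rz": 0,"fingers": 0},{"dx": -0.0015,"dy": 0,"dz": 0,"rx": 0,"ry": 0,"rz": 0,"fingers": 0}]'

```text
t: 8.15
eef_pos: [0.5653, 0.0759, 0.0383]
orientation: [0.0, 0.606, 0.796, 0.001]
contact_force: [1.7, 4.7, -1.2]
width: 0.001
grasp_force: 2.1
```

>>> apply_moves --rows '[{"dx": -0.0015,"dy": 0,"dz": 0,"rx": 0,"ry": 0,"rz": 0,"fingers": 0},{"dx": -0.0015,"dy": 0,"dz": 0,"rx": 0,"ry": 0,"rz": 0,"fingers": 0}]'

```text
t: 8.35
eef_pos: [0.5661, 0.0731, 0.0384]
orientation: [0.0, 0.606, 0.796, 0.001]
contact_force: [2.4, 4.8, -0.9]
width: 0.001
grasp_force: 2.1
```

>>> apply_moves --rows '[{"dx": -0.0015,"dy": 0,"dz": 0,"rx": 0,"ry": 0,"rz": 0,"fingers": 0},{"dx": -0.0015,"dy": 0,"dz": 0,"rx": 0,"ry": 0,"rz": 0,"fingers": 0}]'

```text
t: 8.55
eef_pos: [0.5669, 0.0702, 0.0384]
orientation: [0.001, 0.606, 0.796, 0.001]
contact_force: [1.5, 5.2, -0.4]
width: 0.002
grasp_force: 2.1
```

>>> apply_moves --rows '[{"dx": -0.001,"dy": 0,"dz": 0,"rx": 0,"ry": 0,"rz": 0,"fingers": 0}]'

```text
t: 8.65
eef_pos: [0.5672, 0.0692, 0.0384]
orientation: [0.0, 0.606, 0.796, 0.001]
contact_force: [2.3, 4.5, -1.4]
width: 0.003
grasp_force: 2.1
```

>>> apply_moves --rows '[{"dx": -0.001,"dy": 0,"dz": 0,"rx": 0,"ry": 0,"rz": 0,"fingers": 0}]'

```text
t: 8.75
eef_pos: [0.5674, 0.0683, 0.0384]
orientation: [0.0, 0.606, 0.796, 0.001]
contact_force: [2.5, 5.0, -0.7]
width: 0.005
grasp_force: 2.1
```

>>> apply_moves --rows '[{"dx": -0.001,"dy": 0,"dz": 0,"rx": 0,"ry": 0,"rz": 0,"fingers": 0}]'

```text
t: 8.85
eef_pos: [0.5677, 0.0673, 0.0384]
orientation: [0.0, 0.606, 0.796, 0.001]
contact_force: [2.1, 5.9, -0.5]
width: 0.002
grasp_force: 2.1
```

>>> apply_moves --rows '[{"dx": -0.001,"dy": 0.0005,"dz": 0,"rx": 0,"ry": 0,"rz": 0,"fingers": 0}]'

```text
t: 8.95
eef_pos: [0.5679, 0.0664, 0.0383]
orientation: [0.0, 0.605, 0.796, 0.0]
contact_force: [0.8, 3.6, 1.0]
width: 0.004
grasp_force: 1.6
```

>>> apply_moves --rows '[{"dx": -0.001,"dy": 0.0005,"dz": 0,"rx": 0,"ry": 0,"rz": 0,"fingers": 0}]'

```text
t: 9.05
eef_pos: [0.5679, 0.0652, 0.0382]
orientation: [-0.001, 0.605, 0.796, -0.001]
contact_force: [-0.6, 2.8, 1.0]
width: 0.003
grasp_force: 1.7
```

>>> apply_moves --rows '[{"dx": -0.001,"dy": 0.0005,"dz": 0,"rx": 0,"ry": 0,"rz": 0,"fingers": 0}]'

```text
t: 9.15
eef_pos: [0.5681, 0.0646, 0.0382]
orientation: [-0.001, 0.606, 0.796, -0.001]
contact_force: [-1.1, 3.3, 2.3]
width: 0.0
grasp_force: 2.0
```

>>> apply_moves --rows '[{"dx": -0.001,"dy": 0,"dz": 0,"rx": 0,"ry": 0,"rz": 0,"fingers": 0}]'

```text
t: 9.25
eef_pos: [0.5686, 0.0637, 0.0382]
orientation: [-0.001, 0.605, 0.796, -0.001]
contact_force: [-0.7, 3.0, 1.1]
width: 0.004
grasp_force: 1.7
```

```bash
cat > car.py <<'E'
from h import *
P=np.load("track.npy");q,d=bot.get_image("side");i,T=T_world("side")
vv,uu=np.mgrid[0:420,0:560]
w=np.stack([(uu-i["cx"])/i["fx"]*d,(vv-i["cy"])/i["fy"]*d,d,d*0+1],-1)@T.T
x,y=w2t(P,w[...,0],w[...,1]);z=w[...,2]
b=(q.max(2)<60)&(abs(x)<.057)&(z>.025)&(z<.054)&(y<-.02)&(y>-.17)
print("board n",b.sum(),"y",np.percentile(y[b],[1,3]),"z top",np.percentile(z[b],[50,75,90]))
for k,m in {"front":(y<-.12),"back":(y>-.08)}.items(): print(k,np.percentile(z[b&m],[50,75,90]))
c=(q.min(2)>140)&(abs(x)<.04)&(y<-.02)&(y>-.15)&(z>.03);print("plate z",np.percentile(z[c],[25,50,75]))
st=bot.read_state();print("tcp",w2t(P,*st["eef_pos"][:2]),st["eef_pos"],st["contact_force"])
import sys
if len(sys.argv)>1: cv2.imwrite(sys.argv[1],cv2.resize(q[180:300,230:390][:,:,::-1],(800,600),interpolation=cv2.INTER_CUBIC))
E
python3 car.py pics/s5.png
```

```text
board n 383 y [-0.1522391  -0.15185828] z top [0.03885833 0.03975537 0.04050641]
front [0.03892962 0.03975886 0.04056424]
back [0.03883193 0.03979215 0.04020347]
plate z [0.05450595 0.05524403 0.05611975]
tcp [0.00108877 0.01847765] [0.56869506 0.06353843 0.03819859] [-1.34134533  2.32702317  2.11407943]
```

View pics/s5.png

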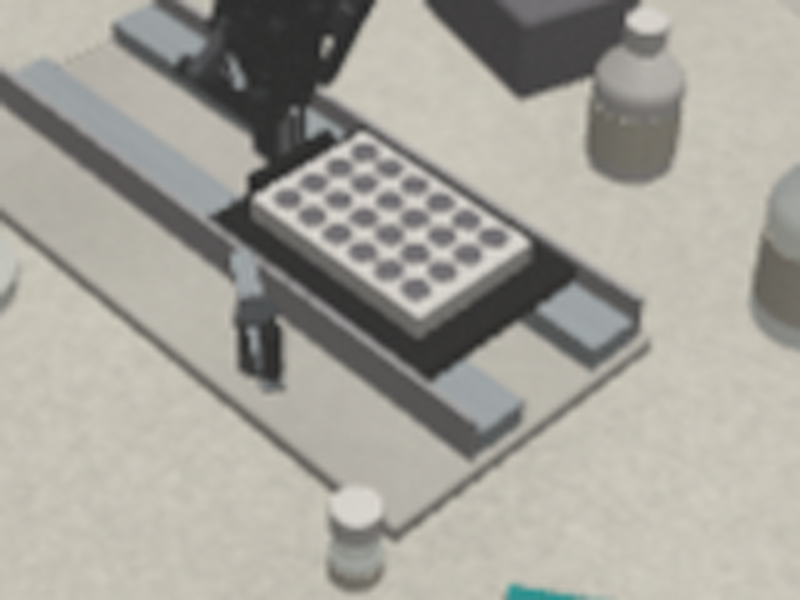

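The side view and depth show the board top at 40 mm front and back, so the carrier is seated flat, with its front edge near local y −150. The clip is still open. I'll back off, lift and go behind the post.

>>> apply_moves --rows '[{"dx": 0.006,"dy": 0,"dz": 0,"rx": 0,"ry": 0,"rz": 0,"fingers": 0},{"dx": 0.014,"dy": 0,"dz": 0,"rx": 0,"ry": 0,"rz": 0,"fingers": 0},{"dx": 0.005,"dy": 0,"dz": -0.02,"rx": 0,"ry": 0,"rz": 0,"fingers": 0},{"dx": 0,"dy": 0,"dz": -0.04,"rx": 0,"ry": 0,"rz": 0,"fingers": 0},{"dx": 0,"dy": 0,"dz": -0.03,"rx": 0,"ry": 0,"rz": 0,"fingers": 0},{"dx": 0,"dy": 0,"dz": 0,"rx": 0,"ry": 0,"rz": 0,"fingers": 0},{"dx": -0.03,"dy": -0.019,"dz": 0,"rx": 0,"ry": 0,"rz": 0,"fingers": 0},{"dx": -0.03,"dy": -0.019,"dz": 0,"rx": 0,"ry": 0,"rz": 0,"fingers": 0}]'

```text
t: 10.1
eef_pos: [0.5416, 0.0205, 0.1279]
orientation: [0.0, 0.604, 0.797, -0.0]
contact_force: [0.2, -0.7, -0.3]
width: 0.0
grasp_force: 0.0
```

>>> apply_moves --rows '[{"dx": -0.03,"dy": -0.019,"dz": 0,"rx": 0,"ry": 0,"rz": 0,"fingers": 0},{"dx": -0.03,"dy": -0.019,"dz": 0,"rx": 0,"ry": 0,"rz": 0,"fingers": 0},{"dx": -0.03,"dy": -0.019,"dz": 0,"rx": 0,"ry": 0,"rz": 0,"fingers": 0},{"dx": -0.029,"dy": -0.019,"dz": 0,"rx": 0,"ry": 0,"rz": 0,"fingers": 0},{"dx": 0,"dy": 0,"dz": 0,"rx": 0,"ry": 0,"rz": 0,"fingers": 0},{"dx": 0,"dy": 0,"dz": 0,"rx": 0,"ry": 0,"rz": 0,"fingers": 0}]'

```text
t: 10.7
eef_pos: [0.5001, -0.1151, 0.1276]
orientation: [-0.001, 0.606, 0.795, -0.0]
contact_force: [0.1, -0.0, -0.0]
width: -0.002
grasp_force: 0.0
```

```bash
python3 - <<'E'
from h import *
P=np.load("track.npy")
st=bot.read_state();p,_=bot.get_image("wrist");print("tcp",w2t(P,*st["eef_pos"][:2]),st["eef_pos"])
cv2.imwrite("pics/w6.png",p[:,:,::-1])
E
python3 car.py
```

```text
tcp [-0.11263162 -0.13540181] [ 0.5000616  -0.11506913  0.12759115]
board n 348 y [-0.15258843 -0.15223702] z top [0.03881472 0.03993603 0.04078811]
front [0.03880008 0.03992903 0.04078705]
back [0.03933325 0.04028254 0.04086624]
plate z [0.05441978 0.05526705 0.05616564]
tcp [-0.11196458 -0.13441578] [ 0.50044195 -0.11394107  0.12781393] [-0.00641165  0.21153578  1.17707248]
```

View pics/w6.png

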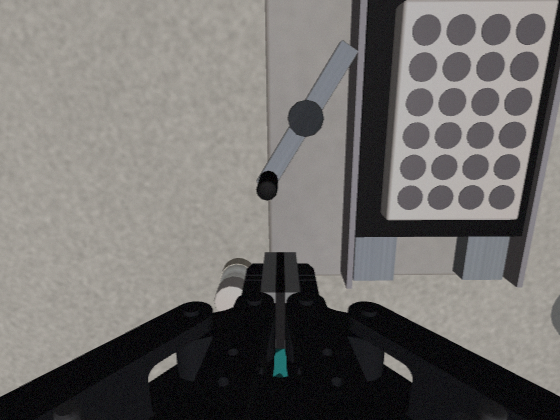

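The wrist view shows the carrier seated, the post at (267,187), the fingertips at (280,258) clear behind it, and the vial at the lower left, also clear. I'll go down and push the post.

>>> apply_moves --rows '[{"dx": 0,"dy": 0,"dz": 0.03,"rx": 0,"ry": 0,"rz": 0,"fingers": 0},{"dx": 0,"dy": 0,"dz": 0.03,"rx": 0,"ry": 0,"rz": 0,"fingers": 0},{"dx": 0,"dy": 0,"dz": 0.011,"rx": 0,"ry": 0,"rz": 0,"fingers": 0},{"dx": 0,"dy": 0,"dz": 0,"rx": 0,"ry": 0,"rz": 0,"fingers": 0},{"dx": 0.004,"dy": -0.002,"dz": 0,"rx": 0,"ry": 0,"rz": 0,"fingers": 0},{"dx": 0.004,"dy": -0.002,"dz": 0,"rx": 0,"ry": 0,"rz": 0,"fingers": 0}]'

```text
t: 11.4
eef_pos: [0.4954, -0.1082, 0.0584]
orientation: [0.001, 0.605, 0.796, 0.0]
contact_force: [0.1, 0.6, 0.3]
width: -0.002
grasp_force: 0.0
```

>>> apply_moves --rows '[{"dx": 0.004,"dy": -0.004,"dz": 0,"rx": 0,"ry": 0,"rz": 0,"fingers": 0},{"dx": 0.004,"dy": -0.004,"dz": 0,"rx": 0,"ry": 0,"rz": 0,"fingers": 0},{"dx": 0.004,"dy": -0.003,"dz": 0,"rx": 0,"ry": 0,"rz": 0,"fingers": 0},{"dx": 0.004,"dy": -0.002,"dz": 0,"rx": 0,"ry": 0,"rz": 0,"fingers": 0}]'

```text
t: 11.8
eef_pos: [0.4775, -0.0981, 0.0584]
orientation: [0.001, 0.605, 0.796, -0.001]
contact_force: [-2.5, -4.2, 1.0]
width: -0.002
grasp_force: 2.1
```

>>> apply_moves --rows '[{"dx": 0.004,"dy": -0.002,"dz": 0,"rx": 0,"ry": 0,"rz": 0,"fingers": 0},{"dx": 0.004,"dy": -0.002,"dz": 0,"rx": 0,"ry": 0,"rz": 0,"fingers": 0},{"dx": 0.004,"dy": -0.001,"dz": 0,"rx": 0,"ry": 0,"rz": 0,"fingers": 0}]'

```text
t: 12.1
eef_pos: [0.4697, -0.0861, 0.0578]
orientation: [0.0, 0.606, 0.796, 0.0]
contact_force: [-1.0, -2.2, 0.3]
width: 0.001
grasp_force: 0.8
```

Run:
```python
from h import *
P=np.load("track.npy")
st=bot.read_state();print("tcp",w2t(P,*st["eef_pos"][:2]),st["eef_pos"],st["contact_force"])
```

```text
tcp [-0.1342203 -0.0993623] [ 0.46965476 -0.08608048  0.05778324] [-1.02715238 -2.24013835  0.28737758]
```

>>> apply_moves --rows '[{"dx": 0.003,"dy": -0.001,"dz": 0,"rx": 0,"ry": 0,"rz": 0,"fingers": 0},{"dx": 0.003,"dy": -0.001,"dz": 0,"rx": 0,"ry": 0,"rz": 0,"fingers": 0},{"dx": 0.002,"dy": 0,"dz": 0,"rx": 0,"ry": 0,"rz": 0,"fingers": 0}]'

```text
t: 12.4
eef_pos: [0.4658, -0.0787, 0.0573]
orientation: [-0.0, 0.605, 0.796, 0.0]
contact_force: [0.2, -1.1, 0.1]
width: 0.003
grasp_force: 0.6
```

>>> apply_moves --rows '[{"dx": 0.0015,"dy": 0,"dz": 0,"rx": 0,"ry": 0,"rz": 0,"fingers": 0}]'

```text
t: 12.5
eef_pos: [0.4654, -0.0773, 0.0573]
orientation: [-0.0, 0.605, 0.796, -0.0]
contact_force: [-0.2, -1.4, 0.4]
width: 0.0
grasp_force: 0.5
```

>>> apply_moves --rows '[{"dx": 0.0015,"dy": 0,"dz": 0,"rx": 0,"ry": 0,"rz": 0,"fingers": 0}]'

```text
t: 12.6
eef_pos: [0.4654, -0.0767, 0.0573]
orientation: [0.001, 0.605, 0.796, -0.0]
contact_force: [-1.2, -7.3, -0.4]
width: -0.001
grasp_force: 3.6
```

>>> apply_moves --rows '[{"dx": 0.001,"dy": 0,"dz": 0,"rx": 0,"ry": 0,"rz": 0,"fingers": 0}]'

```text
t: 12.7
eef_pos: [0.4654, -0.0767, 0.0573]
orientation: [0.001, 0.605, 0.797, -0.001]
contact_force: [-2.1, -10.2, -1.1]
width: 0.005
grasp_force: 4.7
```

It has reached the stop: 10 N and no further motion. I'll retreat and check.

>>> apply_moves --rows '[{"dx": -0.008,"dy": 0,"dz": 0,"rx": 0,"ry": 0,"rz": 0,"fingers": 0},{"dx": -0.014,"dy": 0,"dz": 0,"rx": 0,"ry": 0,"rz": 0,"fingers": 0},{"dx": -0.006,"dy": 0,"dz": -0.02,"rx": 0,"ry": 0,"rz": 0,"fingers": 0},{"dx": 0,"dy": 0,"dz": -0.04,"rx": 0,"ry": 0,"rz": 0,"fingers": 0},{"dx": 0,"dy": 0,"dz": -0.04,"rx": 0,"ry": 0,"rz": 0,"fingers": 0},{"dx": 0,"dy": 0,"dz": -0.04,"rx": 0,"ry": 0,"rz": 0,"fingers": 0},{"dx": -0.02,"dy": 0,"dz": -0.03,"rx": 0,"ry": 0,"rz": 0,"fingers": 0},{"dx": 0,"dy": 0,"dz": 0,"rx": 0,"ry": 0,"rz": 0,"fingers": 0}]'

```text
t: 13.5
eef_pos: [0.4818, -0.1251, 0.232]
orientation: [0.006, 0.606, 0.795, 0.001]
contact_force: [1.3, -0.8, 0.3]
width: 0.0
grasp_force: 0.0
```

```bash
python3 car.py
python3 - <<'E'
from h import *
p,_=bot.get_image("wrist");cv2.imwrite("pics/w7.png",p[:,:,::-1])
E
```

```text
board n 353 y [-0.15243559 -0.15211932] z top [0.03873361 0.03966584 0.04052603]
front [0.03865509 0.03963784 0.04047825]
back [0.03925617 0.03988934 0.0406826 ]
plate z [0.05435302 0.05525917 0.05610681]
tcp [-0.13461465 -0.13801549] [ 0.4795685  -0.12344279  0.22953313] [ 0.06043044 -0.39420529 -0.01602437]
```

View pics/w7.png

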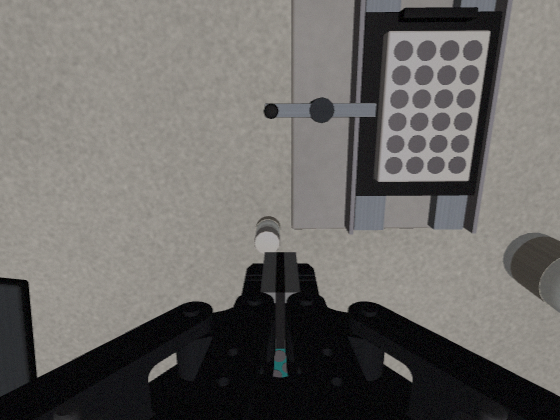

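The bar lies straight across, from the post at (271,110) to the nose at (376,110) over the edge of the seated carrier. The vial still stands at (267,235), and the hand is clear.

```bash
python3 -c "
from workcell import bot
print(bot.finish_job())"
```

```text
the job is handed in; nothing more can be done
None
```

The carrier is seated flat in its notches, the clip is turned to its stop with its nose over the carrier's edge, the hand is clear, and the job is handed in.

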